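Rotate three sample vessels between bench stations

TASK

The three sample vessels each stand on the wrong piece of equipment: put the conical flask on the magnetic stirrer, the weighing bottle on the balance pan and the capped bottle on the lab jack, each upright and centred. Each station takes only one vessel, so park one of them on the empty cork mat and let go of it there before moving the others round. Set the vessels down gently rather than dropping them, never tip one over, and leave the measuring cylinder, the cardboard tube and the tube rack where they are.

Things in the scene. Friction and masses are not known exactly. Their poses are not given: they have to be found in the camera images.
- flask: Conical glass flask (pale grey-blue) with dark rubber stopper; one rigid round piece, 116 mm tall, about 0.16 kg. Foot 68 mm in diameter, tapering to a neck 30 mm in diameter from 68 to 98 mm above the underside; stopper 28 mm in diameter from 98 to 116 mm. Grip the neck from above. Starts on the balance. Origin: centre of the underside; z up.
- weigher: Low glass weighing bottle (pale grey-blue) with knobbed lid; one rigid round piece (the lid stays on), 70 mm tall, about 0.12 kg. Body 52 mm in diameter up to 32 mm, lid 56 mm in diameter from 32 to 40 mm, knob 22 mm in diameter from 48 to 70 mm on a stem 18 mm in diameter. Grip the knob from above. Starts on the lab jack. Origin: centre of the underside; z up.
- bottle: Capped white plastic bottle; one rigid round piece, 110 mm tall, about 0.15 kg. Body 54 mm in diameter up to 70 mm, sloping shoulder to 80 mm, neck 28 mm in diameter, cap 36 mm in diameter from 86 to 110 mm. Grip the cap from above. Starts on the stirrer. Origin: centre of the underside; z up.
- stirrer: Magnetic stirrer, fixed: grey case 200 x 150 mm (x from -128 to 72 mm, with two black knobs 16 mm further out on the -x face), with a round dark metal plate 128 mm in diameter on top, its flat top 70 mm above the bench. Origin: at bench height below the centre of the plate; z up, its own -x is the control side.
- balance: Laboratory balance, fixed: low white case 215 x 150 mm (x from -144 to 72 mm), 40 mm high, with a display on the -x side, and a round steel pan 120 mm in diameter whose flat top is 50 mm above the bench. The pan does not give. Origin: at bench height below the centre of the pan; z up, its own -x is the display side.
- jack: Lab jack, fixed: scissor stand with a square bare aluminium plate 140 x 140 mm, its flat top 65 mm above the bench, and a black knob on the -x side (out to x = -96 mm). It does not move. Origin: at bench height below the centre of the plate; z up.
- mat: Empty square cork mat lying fixed on the bench, 140 x 140 mm, 8 mm thick: the free parking spot. Origin: at bench height below its centre; z up.
- cylinder: Measuring cylinder, bystander, loose: blue foot 60 mm in diameter, glass tube 26 mm in diameter, 144 mm tall. Stands beyond the stations; leave alone. Origin: centre of the underside.
- tube: Cardboard tube standing on end, bystander, loose: 50 mm in diameter, 85 mm tall. Stands beyond the stations; leave alone. Origin: centre of the underside.
- rack: White rack holding three capped test tubes, one rigid piece, bystander, loose: 50 x 120 mm (x, y), 99 mm tall. Stands beyond the stations; leave alone. Origin: centre of the underside.
Things that resemble listed ones, but are neither listed nor needed, are in the scene too. What is shaped like the bottle but green or red is not meant.

How it is judged:
On the way:
1. one of the three vessels stands upright on the cork mat, let go and at rest, its centre within 40 mm of the mat's centre (((horizontal distance between flask and mat below 0.04 m and z of flask in the frame of mat between 0.003 and 0.013 m and angle between flask's own z axis and vertical below 0.1 rad and linear speed of flask below 0.02 m/s and contact force between flask and the fingers below 0.05 N) or (horizontal distance between weigher and mat below 0.04 m and z of weigher in the frame of mat between 0.003 and 0.013 m and angle between weigher's own z axis and vertical below 0.1 rad and linear speed of weigher below 0.02 m/s and contact force between weigher and the fingers below 0.05 N) or (horizontal distance between bottle and mat below 0.04 m and z of bottle in the frame of mat between 0.003 and 0.013 m and angle between bottle's own z axis and vertical below 0.1 rad and linear speed of bottle below 0.02 m/s and contact force between bottle and the fingers below 0.05 N))), for 0.2 s.
At the end, for the whole second after the job is handed in: The flask stands on the stirrer's plate, the weighing bottle on the balance's pan and the capped bottle on the lab jack's plate, each resting on that surface (within 5 mm in height), centred within 15 mm, upright within 0.1 rad, let go and at rest (horizontal distance between flask and stirrer below 0.015 m and z of flask in the frame of stirrer between 0.065 and 0.075 m and angle between each of flask, weigher, bottle's own z axis and vertical below 0.1 rad and linear speed of each of flask, weigher, bottle below 0.02 m/s and contact force between each of flask, weigher, bottle and the fingers below 0.05 N and horizontal distance between weigher and balance below 0.015 m and z of weigher in the frame of balance between 0.045 and 0.055 m and horizontal distance between bottle and jack below 0.015 m and z of bottle in the frame of jack between 0.06 and 0.07 m); the robot touches nothing.
It fails at once if a vessel is tipped over (more than 0.6 rad from upright) (angle between any of flask, weigher, bottle's own z axis and vertical above 0.6 rad).
It fails at once if a vessel is banged or pressed hard onto a station or the mat (contact force above 40 N) (contact force between any of flask, weigher, bottle and stirrer above 40 N or contact force between any of flask, weigher, bottle and balance above 40 N or contact force between any of flask, weigher, bottle and jack above 40 N or contact force between any of flask, weigher, bottle and mat above 40 N).
It fails at once if a vessel is dropped: out of the fingers and falling faster than 0.5 m/s (a fall of about 13 mm) ((linear speed of flask above 0.5 m/s and contact force between flask and the fingers below 0.05 N) or (linear speed of weigher above 0.5 m/s and contact force between weigher and the fingers below 0.05 N) or (linear speed of bottle above 0.5 m/s and contact force between bottle and the fingers below 0.05 N)).
It fails at once if a bystander (measuring cylinder, cardboard tube, tube rack) is moved by more than 20 mm or tipped over (distance of any of cylinder, tube, rack from where it was at the start of the episode above 0.02 m or angle between any of cylinder, tube, rack's own z axis and vertical above 0.4 rad).
It also fails if it takes over 128 s, if anything falls off the work surface, if the arm or the gripper's body presses on something with over 40 N, if the wrist force passes 120 N, or if a joint passes its speed limit or range.

ROBOT

A 6-joint arm with a two-finger parallel gripper is mounted at the origin on the work surface. World frame = base frame: x ahead of the robot, y to its left, z up, the work surface at z = 0. Lengths are in m, angles in rad, forces in N, time in s.
With the tool pointing down it reaches from about 0.325 to 0.925 m from the base axis. Payload 3.1 kg.
Tool frame: the origin (TCP) lies on the mounting face of the last link; the fingertips stand manip.tip_reach ahead of it and the grasp point (between the pads) lies 155 mm ahead of it (manip.tip_reach is the distance from the TCP to the fingertips, in m); z points along the fingers, y is the line along which they close (so a half turn about z gives the same grasp; the last joint's range is limited). The gripper opens to 85 mm and grips with 20 to 120 N. Pads are 22 mm wide; open, the fingers measure 114 mm over their backs; the gripper's body (76 mm by 85 mm) begins 54 mm behind the grasp point. The pads swing forward as they close: fully open they stand 13 mm farther back than shut.
Start: joints at [-1.32, 0.217, 1.613, -0, 1.311, -0.112], TCP at [0.222, -0.584, 0.405] pointing down, gripper open.
Joint ranges: [-2.75, 2.75], [-0.78, 2.1], [0.31, 2.55], [-1.13, 4.27], [0.13, 2.63], [-2.58, 2.58]. Speed limits (rad/s): [2.79, 2.79, 3.14, 3.14, 3.14, 3.14].

INTERFACE

Orientations are given as a rotation vector (axis times angle).
In Python, from plant import manip gives the robot as it stands. The module is installed in compiled form; this text tells all that it offers.
- The arm moves only by the shell command python3 -m inch 'ROWS' [OPENING] [FORCE]. ROWS is JSON, a list that holds one entry, the list of rows, each a list of 4 numbers: the shift along the world's x, y, z in m, then the turn about the world's z in degrees. In form: [[[x, y, z, roll], ...]]. A call has 1 to 20 rows; each row shifts and turns the commanded pose from where the row before left it; what a row does not reach is not made up. A row lasts 1/10 s, in which the tool goes at most 50 mm and 8.59 degrees, less where a joint would pass 70% of its speed; a pose out of reach is approached as far as the arm can. A call with a gripper value outside its range is refused whole. OPENING is the opening, from 0 (shut) to 1 (fully open), set as the call begins (- or left out, the last holds). The fingers move at their own pace and stop on an object; FORCE is the grip in N (left out, the last holds). Time passes only in rows, so rows that do not move let the fingers close. It gives the time, the measured TCP pose, the force, the opening and the grip force at its end, in the units of the state.
- manip.get_obs(): the state, without advancing time (a new reading comes with each control period).
- manip.capture(name): name is "scene" or "side" or "wrist"; returns a dict with "frame" (480x640x3 uint8, red, green, blue), "fx", "fy", "cx", "cy" (pixels), "R" (3x3) and "t" (3): a world point X has camera coordinates R X + t; the wrist camera has in their place "hand_eye" (4x4, takes a point from camera to tool coordinates, whose origin is the TCP and whose axes are the flange's). Camera axes: x right, y down, z forward; pixel columns grow to the right and rows downward; lengths in m; the calibration is good to about 2 mm. The wrist camera is an equidistant fisheye: a pixel r from the principal point sees the ray r / f radians off the axis. A picture is of the moment at which its call begins: read the wrist's pose just before it. There is no depth.
- manip.hand_in(): hands the job in; it is judged then, once.
The state is a dict: "time": time; "joints": joint angles; "qvel": joint speeds; "joint_torque": joint torques, N m; "tool_pos": TCP position; "eef_rot": TCP orientation; "contact_force": force on the tool from outside, world axes, zero at the start; "moment": the same for the moment, N m; "opening": finger opening in m; "finger_force": force on a finger pad.
Only numpy, scipy, OpenCV 4.12 (cv2) and the standard library are available. Lean on these libraries where they do the work, as an engineer would, in place of code of your own. Each camera call takes 0.05 s, during which the arm holds its last target. There are 200 camera calls.

## Working session

There is one attempt and no reset: what is moved stays moved. The work goes in short steps, Python scripts to look and compute and a shell command to move; the robot and the scene stay as the last step left them, time stands still between calls to the robot, and variables do not carry over. Pictures are saved under pics/ and viewed, at most 14 in all, crops included, and the job is handed in when it is done.

```bash
mkdir -p pics; cat > h.py <<'E'
import numpy as np, cv2
from plant import manip
def snap(n,f):
    o=manip.get_obs(); c=manip.capture(n); cv2.imwrite('pics/'+f,c['frame'][:,:,::-1]); np.save('pics/'+f+'.npy',dict(c=c,o=o),allow_pickle=True); return o,c
def load(f): return np.load('pics/'+f+'.npy',allow_pickle=True).item()
def onplane(c,u,v,z):
    R=np.array(c['R']);t=np.array(c['t']);d=R.T@np.array([(u-c['cx'])/c['fx'],(v-c['cy'])/c['fy'],1]);o=-R.T@t
    return o+d*(z-o[2])/d[2]
def wplane(D,u,v,z):
    c,o=D['c'],D['o'];dx,dy=u-c['cx'],v-c['cy'];r=np.hypot(dx,dy);th=r/c['fx'];d=np.array([np.sin(th)*dx/max(r,1e-9),np.sin(th)*dy/max(r,1e-9),np.cos(th)])
    H=np.array(c['hand_eye']);R=cv2.Rodrigues(np.array(o['eef_rot'],float))[0]
    p=R@H[:3,3]+o['tool_pos'];d=R@H[:3,:3]@d
    return p+d*(z-p[2])/d[2]
E
python3 - <<'E'
from h import *
for n in('scene','side','wrist'):
    o,c=snap(n,n+'.png'); print(n,{k:np.round(v,3).tolist() for k,v in c.items() if k!='frame'})
    if n!='wrist':print(-np.array(c['R']).T@c['t'])
print(o,manip.tip_reach)
E
```

```text
scene {'fx': 501.889, 'fy': 501.889, 'cx': 319.47, 'cy': 235.812, 'R': [[-0.235, 0.972, 0.006], [0.675, 0.167, -0.719], [-0.7, -0.165, -0.695]], 't': [0.146, -0.354, 1.472]}
[1.30317381 0.1593018  0.76769356]
side {'fx': 603.136, 'fy': 603.136, 'cx': 326.532, 'cy': 251.443, 'R': [[-0.908, -0.419, -0.007], [-0.293, 0.648, -0.703], [0.299, -0.636, -0.712]], 't': [0.556, 0.263, 1.268]}
[0.20353141 0.86849369 1.09100586]
wrist {'fx': 371.648, 'fy': 371.648, 'cx': 323.835, 'cy': 231.899, 'hand_eye': [[0.001, -0.953, -0.303, 0.078], [1.0, 0.0, 0.001, 0.001], [-0.0, -0.303, 0.953, 0.031], [0.0, 0.0, 0.0, 1.0]]}
{'time': 0.1, 'joints': array([-1.32019185e+00,  2.17710191e-01,  1.61480803e+00, -1.56724892e-05,
        1.31129377e+00, -1.12196934e-01]), 'qvel': array([ 1.17141376e-03, -1.91517972e-03, -2.47951005e-03, -9.71942046e-05,
        5.95169172e-04, -7.99474267e-06]), 'joint_torque': array([-1.34684120e-03, -3.98081088e+01, -3.04970670e+01, -1.86007951e-04,
        4.23749909e-03,  2.02607185e-05]), 'tool_pos': array([ 0.22173852, -0.58395188,  0.40346096]), 'eef_rot': array([-3.08786745e+00, -5.66373786e-01,  2.64604146e-04]), 'contact_force': array([-0.35180764,  0.69184159, -0.25115776]), 'moment': array([0.02243655, 0.01771464, 0.01457215]), 'finger_force': 0.0, 'opening': 0.08555834955367195} 0.1734
```

View pics/scene.png

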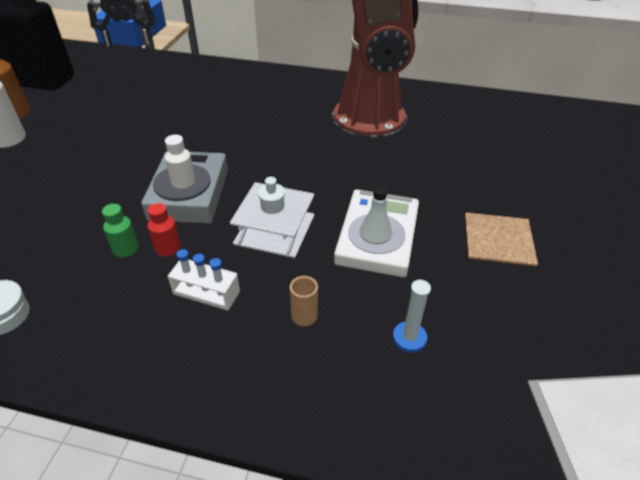

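View pics/side.png

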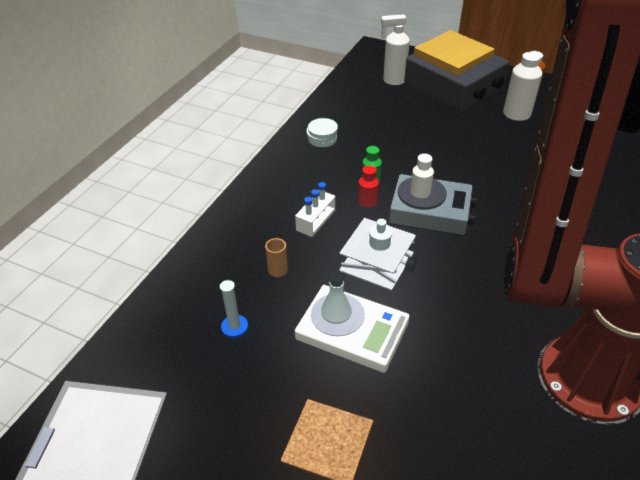

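View pics/wrist.png

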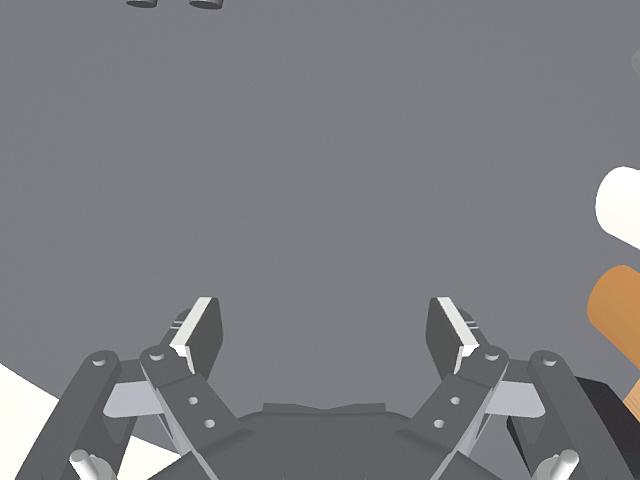

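```bash
python3 - <<'E'
from h import *
S=load('scene.png')['c'];T=load('side.png')['c']
def p(n,c,u,v,z): print(n,np.round(onplane(c,u,v,z)[:2],3))
def blob(c,box,lo,hi):
    x0,y0,x1,y1=box;h=cv2.cvtColor(c['frame'][y0:y1,x0:x1],cv2.COLOR_RGB2HSV)
    m=cv2.inRange(h,np.array(lo),np.array(hi));m=cv2.morphologyEx(m,cv2.MORPH_CLOSE,np.ones((5,5)))
    q=max(cv2.findContours(m,0,1)[0],key=cv2.contourArea);return q+[x0,y0]
for n,c,b in(('scene',S,(450,200,560,275)),('side',T,(270,390,390,480))):
    q=blob(c,b,(5,80,60),(30,255,255));X=np.array([onplane(c,u,v,.008)[:2] for u,v in q[:,0]],np.float32);print('mat',n,cv2.minAreaRect(X))
p('stir S',S,182,181,.07);p('stir T',T,422,192,.07)
p('bot S',S,174,142,.18);p('bot T',T,425,160,.18)
p('jackplate T',T,378,245,.065);p('jack S',S,273,208,.065)
p('weig S',S,271,183,.135);p('weig T',T,381,224,.135)
p('pan S',S,377,234,.05);p('pan T',T,338,313,.05)
p('flask S',S,380,189,.166);p('flask T',T,336,280,.166)
p('cyl',S,410,336,0);p('tube',S,304,317,0);p('tube',T,278,270,0);p('rack',S,205,292,0);p('red',S,166,245,0.02);p('green',S,123,246,.02)
# orientation
for n,a,b in(('stir dispside edge',(391,212),(463,230)),('bal edge',(297,333),(378,366))):
    d=onplane(T,*b,.0)-onplane(T,*a,.0);print(n,np.degrees(np.arctan2(d[1],d[0])))
for q in((370,221),(414,236),(391,271),(341,250)):p('jc',T,*q,.065)
E
```

```text
mat scene ((0.448381245136261, 0.3608055114746094), (0.15012454986572266, 0.14326700568199158), 4.6697258949279785)
mat side ((0.44269633293151855, 0.3646790683269501), (0.14418117702007294, 0.14754822850227356), 4.692487716674805)
stir S [ 0.503 -0.347]
stir T [ 0.496 -0.347]
bot S [ 0.512 -0.34 ]
bot T [ 0.497 -0.338]
jackplate T [ 0.531 -0.119]
jack S [ 0.537 -0.123]
weig S [ 0.54  -0.122]
weig T [ 0.527 -0.12 ]
pan S [0.547 0.103]
pan T [0.538 0.101]
flask S [0.545 0.099]
flask T [0.54  0.109]
cyl [0.746 0.2  ]
tube [0.751 0.001]
tube [0.744 0.001]
rack [ 0.739 -0.204]
red [ 0.655 -0.324]
green [ 0.679 -0.409]
stir dispside edge -176.7961514549565
bal edge 178.1186803094938
jc [ 0.58  -0.191]
jc [ 0.462 -0.185]
jc [ 0.472 -0.052]
jc [ 0.605 -0.067]
```

```bash
python3 - <<'E'
from h import *
c=load('scene.png')['c'];f=c['frame'][:,:,::-1]
a=cv2.resize(f[125:285,130:330],(800,640),interpolation=2)[:600]
cv2.imwrite('pics/cropA.png',a)
c=load('side.png')['c'];f=c['frame'][:,:,::-1]
cv2.imwrite('pics/cropB.png',cv2.resize(f[150:375,290:490],(533,600),interpolation=2))
E
```

```text
(no output)
```

View pics/cropB.png

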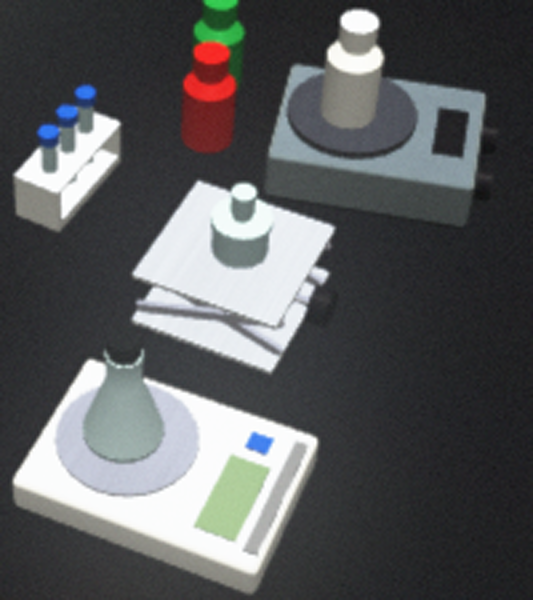

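The crop shows the flask on the pan, the weighing bottle on the jack plate (corners at about 365,218 / 416,237 / 392,272 / 340,252 in side pixels) and the bottle on the stirrer, all roughly centred. Next I move above the flask.

```bash
python3 -m inch '[[[0.02,0.043,0,-1.3],[0.02,0.043,0,-1.3],[0.02,0.043,0,-1.3],[0.02,0.043,0,-1.3],[0.02,0.043,0,-1.3],[0.02,0.043,0,-1.3],[0.02,0.043,0,-1.3],[0.02,0.043,0,-1.3],[0.02,0.043,0,-1.3],[0.02,0.043,0,-1.3],[0.02,0.043,0,-1.3],[0.02,0.043,0,-1.3],[0.02,0.043,0,-1.3],[0.02,0.043,0,-1.3],[0.02,0.043,0,-1.3],[0.02,0.043,0,-1.3],[0,0,0,0],[0,0,0,0]]]' 1; python3 -c "
from h import *
snap('wrist','w1.png')"
```

```text
time: 1.95
tool_pos: [0.5417, 0.1046, 0.404]
eef_rot: [3.141, 0.004, -0.002]
contact_force: [0.1, 0.3, -0.4]
opening: 0.0855
finger_force: 0.0
```

View pics/w1.png

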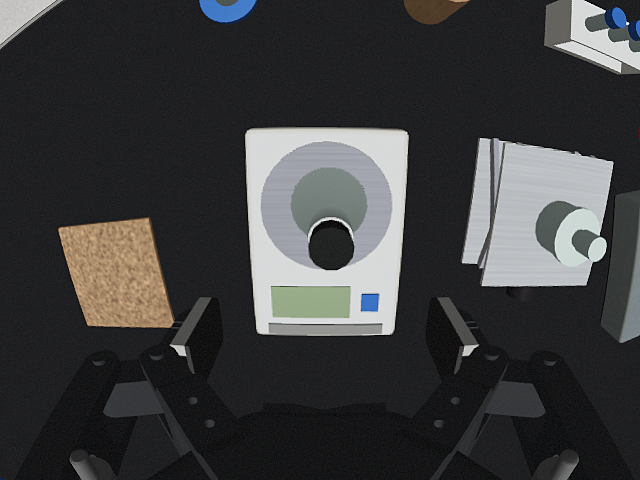

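The view shows the balance in the middle with the pan centred at (326,206) and the stopper top at (331,245). The mat is at left, with corners (59,228), (149,218), (175,327) and (88,325). The jack plate is at right.

```bash
python3 - <<'E'
from h import *
D=load('w1.png');f=D['c']['frame'];h=cv2.cvtColor(f,cv2.COLOR_RGB2HSV)
def fit(m,z,n):
    q=max(cv2.findContours(m,0,1)[0],key=cv2.contourArea)[:,0]
    X=np.array([wplane(D,u,v,z)[:2] for u,v in q],np.float32);print(n,len(q),np.round(cv2.minEnclosingCircle(X)[0],4),round(cv2.minEnclosingCircle(X)[1],4),cv2.minAreaRect(X))
m=np.zeros(h.shape[:2],np.uint8);m[200:275,295:365]=cv2.inRange(h[200:275,295:365],(0,0,0),(180,255,60));fit(m,.166,'stopper')
m=np.zeros_like(m);m[210:335,50:176]=cv2.inRange(h[210:335,50:176],(5,60,60),(30,255,255));fit(m,.008,'mat')
m=np.zeros_like(m);g=f.astype(int).sum(2)
m[135:275,255:398]=((g[135:275,255:398]<590)*255).astype(np.uint8);m[m>0]=255;fit(m,.05,'pan')
m=np.zeros_like(m);m[120:340,240:415]=((g[120:340,240:415]>330)*255).astype(np.uint8);fit(m,.04,'case')
print([np.round(wplane(D,*q,.065)[:2],3) for q in((505,143),(613,161),(587,286),(481,286))])
E
```

```text
stopper 136 [0.5455 0.0986] 0.0157 ((0.5457136034965515, 0.09874164313077927), (0.030821209773421288, 0.026217741891741753), 0.08596201241016388)
mat 381 [0.4446 0.3584] 0.0986 ((0.44446510076522827, 0.35918697714805603), (0.14115968346595764, 0.14290115237236023), 4.7958664894104)
pan 370 [0.5388 0.1013] 0.0607 ((0.5394390225410461, 0.10108035057783127), (0.11908768117427826, 0.11885508894920349), 28.61955451965332)
case 696 [0.5047 0.1017] 0.1266 ((0.5045992732048035, 0.10110896825790405), (0.14752618968486786, 0.212328240275383), 89.79371643066406)
[array([ 0.605, -0.058]), array([ 0.6  , -0.197]), array([ 0.459, -0.193]), array([ 0.466, -0.052])]
```

```bash
python3 -m inch '[[[0.004,-0.006,-0.02,0],[0,0,-0.03,0],[0,0,-0.03,0],[0,0,-0.02,0],[0,0,-0.01,0],[0,0,-0.004,0],[0,0,0,0],[0,0,0,0]]]' 1; python3 -m inch '[[[0,0,0,0],[0,0,0,0],[0,0,0,0],[0,0,0,0],[0,0,0,0],[0,0,0,0],[0,0,0,0],[0,0,0,0]]]' 0 35
```

```text
time: 2.8
tool_pos: [0.5465, 0.0974, 0.2922]
eef_rot: [-3.142, 0.001, -0.004]
contact_force: [0.5, -0.2, 0.5]
opening: 0.0857
finger_force: 0.0
time: 3.6
tool_pos: [0.5461, 0.098, 0.2912]
eef_rot: [-3.141, 0.001, -0.002]
contact_force: [-0.8, 2.5, 3.4]
opening: 0.0283
finger_force: 39.8
```

```bash
python3 -m inch '[[[0,0,0.01,0],[0,0,0.02,0],[0,0,0.02,0],[-0.01,0.025,0,0],[-0.015,0.039,0,0],[-0.015,0.039,0,0],[-0.015,0.039,0,0],[-0.015,0.039,0,0],[-0.015,0.039,0,0],[-0.011,0.027,0,0],[-0.0055,0.014,0,0],[0,0,0,0],[0,0,-0.03,0],[0,0,-0.03,0],[0,0,-0.015,0],[0,0,-0.008,0],[0,0,-0.004,0],[0,0,0,0],[0,0,0,0]]]'; python3 -c "
from h import *
snap('side','s2.png');c=load('s2.png')['c']['frame'];cv2.imwrite('pics/s2c.png',cv2.resize(c[300:480,240:480,::-1],(720,540)))"
```

```text
time: 5.5
tool_pos: [0.4451, 0.3589, 0.2551]
eef_rot: [-3.14, 0.001, -0.003]
contact_force: [-0.0, 0.1, -1.4]
opening: 0.0285
finger_force: 39.2
```

View pics/s2c.png

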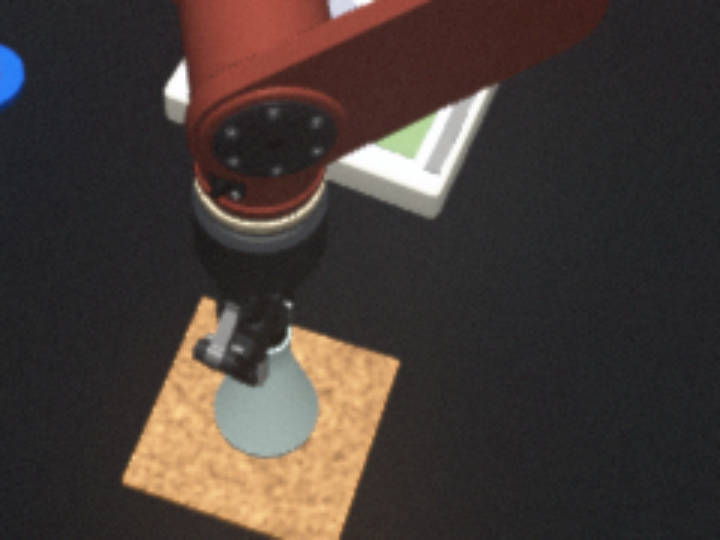

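The flask hangs upright above the middle of the mat, with its foot at about (267,430) in the crop. I lower it the last few mm.

```bash
python3 -m inch '[[[0,0,-0.002,0],[0,0,-0.002,0],[0,0,-0.0015,0],[0,0,-0.001,0],[0,0,0,0],[0,0,0,0]]]'
```

```text
time: 6.15
tool_pos: [0.4447, 0.3591, 0.2491]
eef_rot: [-3.141, -0.0, -0.001]
contact_force: [-2.6, -0.1, 7.4]
opening: 0.0287
finger_force: 39.5
```

```bash
python3 -m inch '[[[0,0,0,0],[0,0,0,0],[0,0,0,0],[0,0,0,0]]]' 0.7;  python3 -m inch '[[[0,0,0.02,0],[0,0,0.03,0],[0,0,0.05,0],[0,0,0.05,0],[0,0,0,0],[0.0075,-0.04,0,0],[0.0075,-0.04,0,0],[0.0075,-0.04,0,0],[0.0075,-0.04,0,0],[0.0075,-0.04,0,0],[0.0075,-0.04,0,0],[0.0075,-0.04,0,0],[0.0075,-0.04,0,0],[0.0075,-0.04,0,0],[0.0075,-0.04,0,0],[0.0075,-0.04,0,0],[0.0075,-0.04,0,0],[0,0,0,0],[0,0,0,0]]]' 1; python3 -c "
from h import *
snap('wrist','w2.png')"
```

```text
time: 6.55
tool_pos: [0.4443, 0.3586, 0.2469]
eef_rot: [3.141, -0.0, -0.0]
contact_force: [0.5, -0.8, -0.8]
opening: 0.0603
finger_force: 0.0
time: 8.45
tool_pos: [0.5342, -0.1221, 0.3964]
eef_rot: [-3.141, 0.004, 0.002]
contact_force: [0.3, 0.1, 0.2]
opening: 0.0854
finger_force: 0.0
```

View pics/w2.png

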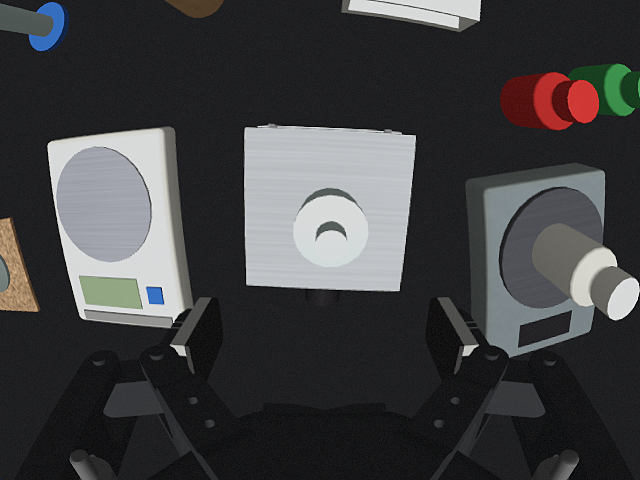

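The weighing bottle's lid is centred at (330,231) with the knob top near (331,243), and the jack plate is fully visible around it.

```bash
python3 - <<'E'
from h import *
D=load('w2.png');f=D['c']['frame'];g=f.astype(int).sum(2)
m=np.zeros(g.shape,np.uint8);m[132:300,235:420]=(g[132:300,235:420]>330)*255
q=max(cv2.findContours(m,0,1)[0],key=cv2.contourArea)[:,0]
print('jack',cv2.minAreaRect(np.array([wplane(D,u,v,.065)[:2] for u,v in q],np.float32)))
print([np.round(wplane(D,*q,.065)[:2],3) for q in((245,127),(415,134),(401,291),(246,285))])
e=[]
for u,v in((293,231),(368,231),(330,195),(330,266)):e.append(wplane(D,u,v,.105)[:2])
print('lid',np.round(e,4),np.mean(e[:2],0)[1],np.mean(e[2:],0)[0]);print('knob',wplane(D,331,246,.135))
E
```

```text
jack ((0.5333624482154846, -0.12532320618629456), (0.13990391790866852, 0.14121854305267334), 87.40963745117188)
[array([ 0.606, -0.059]), array([ 0.6  , -0.198]), array([ 0.46 , -0.194]), array([ 0.466, -0.052])]
lid [[ 0.5301 -0.1005]
 [ 0.53   -0.1558]
 [ 0.557  -0.1276]
 [ 0.5021 -0.1278]] -0.1281146086365751 0.5295789705201396
knob [ 0.52915789 -0.12793444  0.135     ]
```

```bash
python3 -m inch '[[[-0.0045,-0.006,-0.02,0],[0,0,-0.03,0],[0,0,-0.03,0],[0,0,-0.02,0],[0,0,-0.01,0],[0,0,-0.004,0],[0,0,0,0],[0,0,0,0]]]' 1; python3 -m inch '[[[0,0,0,0],[0,0,0,0],[0,0,0,0],[0,0,0,0],[0,0,0,0],[0,0,0,0],[0,0,0,0],[0,0,0,0],[0,0,0,0]]]' 0 35
```

```text
time: 9.3
tool_pos: [0.5305, -0.1272, 0.2846]
eef_rot: [3.141, 0.001, 0.004]
contact_force: [0.6, -0.2, 0.3]
opening: 0.0854
finger_force: 0.0
time: 10.2
tool_pos: [0.53, -0.1274, 0.2834]
eef_rot: [3.141, -0.0, 0.001]
contact_force: [-0.8, -0.5, 1.9]
opening: 0.0209
finger_force: 34.2
```

```bash
python3 -m inch '[[[0,0,0.01,0],[0,0,0.02,0],[0,0,0.03,0],[0.001,0.0245,0,0],[0.001,0.035,0,0],[0.002,0.035,0,0],[0.002,0.035,0,0],[0.001,0.035,0,0],[0.001,0.035,0,0],[0.001,0.02,0,0],[0,0.009,0,0],[0,0,0,0],[0,0,-0.03,0],[0,0,-0.02,0],[0,0,-0.01,0],[0,0,-0.007,0],[0,0,-0.002,0],[0,0,0,0],[0,0,0,0]]]'; python3 -c "
from h import *
snap('wrist','w3.png')"
```

```text
time: 12.1
tool_pos: [0.5395, 0.1011, 0.2753]
eef_rot: [-3.142, 0.001, -0.003]
contact_force: [0.4, 0.1, -1.5]
opening: 0.0206
finger_force: 34.5
```

View pics/w3.png

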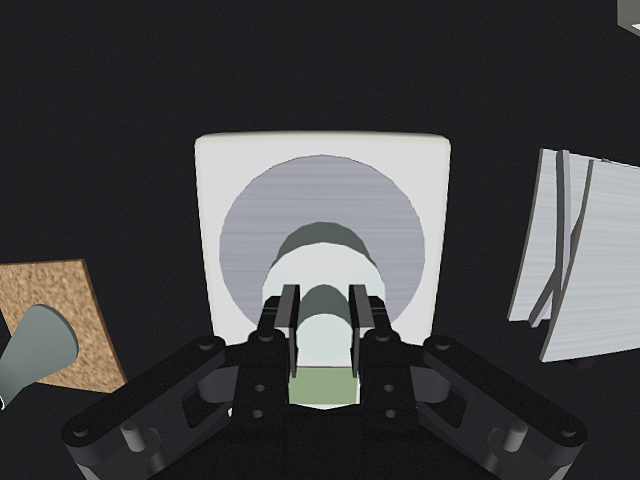

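The weighing bottle is held by its knob, upright above the pan, and the flask still stands on the mat at left. I lower the bottle about 7 mm.

```bash
python3 -m inch '[[[0,0,-0.002,0],[0,0,-0.002,0],[0,0,-0.0015,0],[0,0,-0.001,0],[0,0,0,0],[0,0,0,0]]]'
```

```text
time: 12.75
tool_pos: [0.539, 0.1013, 0.2684]
eef_rot: [-3.141, 0.0, -0.001]
contact_force: [-3.1, 0.9, 4.4]
opening: 0.0209
finger_force: 34.9
```

```bash
python3 -m inch '[[[0,0,0,0],[0,0,0,0],[0,0,0,0],[0,0,0,0]]]' 0.7;  python3 -m inch '[[[0,0,0.02,0],[0,0,0.03,0],[0,0,0.05,0],[0,0,0.05,0],[0,0,0,0],[-0.003,-0.037,0,0],[-0.003,-0.037,0,0],[-0.003,-0.037,0,0],[-0.003,-0.037,0,0],[-0.003,-0.037,0,0],[-0.003,-0.037,0,0],[-0.003,-0.037,0,0],[-0.003,-0.037,0,0],[-0.003,-0.037,0,0],[-0.003,-0.037,0,0],[-0.003,-0.037,0,0],[-0.003,-0.037,0,0],[0,0,0,0],[0,0,0,0]]]' 1; python3 -c "
from h import *
snap('wrist','w4.png')"
```

```text
time: 13.15
tool_pos: [0.5387, 0.1011, 0.2674]
eef_rot: [3.142, -0.0, -0.001]
contact_force: [-0.8, 0.1, -0.3]
opening: 0.0596
finger_force: 0.0
time: 15.05
tool_pos: [0.5025, -0.3435, 0.4168]
eef_rot: [-3.14, 0.003, 0.001]
contact_force: [-0.0, 0.7, -1.0]
opening: 0.0856
finger_force: 0.0
```

View pics/w4.png

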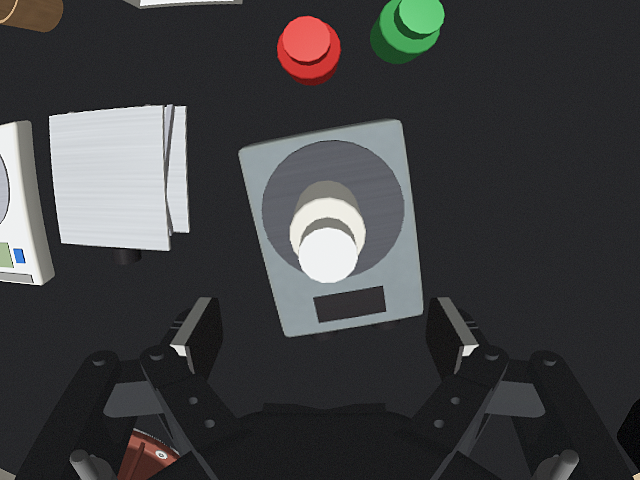

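The cap top is centred at (328,255) and the stirrer plate near (333,209).

```bash
python3 - <<'E'
from h import *
D=load('w4.png');f=D['c']['frame'];g=f.astype(int).sum(2)
m=np.zeros(g.shape,np.uint8);m[215:300,285:370]=(g[215:300,285:370]>725)*255
for q in sorted(cv2.findContours(m,0,1)[0],key=cv2.contourArea)[-2:]:
    print('cap',cv2.contourArea(q),cv2.boundingRect(q),cv2.minEnclosingCircle(np.array([wplane(D,u,v,.18)[:2] for u,v in q[:,0]],np.float32)))
print('cap eye',wplane(D,328,255,.18))
# plate: rays outward, edge = dark plate -> case brighter
P=[]
for a in np.arange(-200,21,4):
    for r in range(58,85):
        u,v=333+r*np.cos(np.radians(a)),209+r*np.sin(np.radians(a))
        if g[int(round(v)),int(round(u))]>300: P.append(wplane(D,u,v,.07)[:2]);break
P=np.array(P);A=np.c_[2*P,np.ones(len(P))];s=np.linalg.lstsq(A,(P**2).sum(1),rcond=None)[0];print('plate',len(P),s[:2],np.sqrt(s[2]+s[0]**2+s[1]**2))
print(g[209,320:420:6])
E
```

```text
cap 0.0 (323, 216, 2, 1) ((0.5247542858123779, -0.3444478511810303), 0.0003866239858325571)
cap 113.5 (299, 228, 58, 54) ((0.5004132390022278, -0.3468441069126129), 0.01741001009941101)
cap eye [ 0.50080179 -0.34707348  0.18      ]
plate 56 [ 0.50170043 -0.3516115 ] 0.05449117967000404
[704 707 707 706 703 707 409 297 300 301 296 301 304 299 396 468 122]
```

```bash
python3 - <<'E'
from h import *
D=load('w4.png');g=D['c']['frame'].astype(int).sum(2);P=[]
for a in np.arange(-200,21,4):
    for r in range(50,85):
        u,v=333+r*np.cos(np.radians(a)),209+r*np.sin(np.radians(a))
        if g[int(round(v)),int(round(u))]>355: P.append(wplane(D,u,v,.07)[:2]);break
P=np.array(P);A=np.c_[2*P,np.ones(len(P))];s=np.linalg.lstsq(A,(P**2).sum(1),rcond=None)[0];print('plate',len(P),s[:2],np.sqrt(s[2]+s[0]**2+s[1]**2))
E
python3 -m inch '[[[-0.002,-0.0035,-0.02,0],[0,0,-0.03,0],[0,0,-0.02,0],[0,0,-0.015,0],[0,0,-0.008,0],[0,0,-0.001,0],[0,0,0,0],[0,0,0,0]]]' 1; python3 -m inch '[[[0,0,0,0],[0,0,0,0],[0,0,0,0],[0,0,0,0],[0,0,0,0],[0,0,0,0],[0,0,0,0],[0,0,0,0],[0,0,0,0]]]' 0 35
```

```text
plate 56 [ 0.49835508 -0.35214157] 0.06350657242643505
time: 15.9
tool_pos: [0.5014, -0.3466, 0.3252]
eef_rot: [3.14, -0.0, 0.003]
contact_force: [-0.2, -0.1, 0.8]
opening: 0.0855
finger_force: 0.0
time: 16.8
tool_pos: [0.501, -0.3464, 0.3241]
eef_rot: [3.141, -0.0, 0.001]
contact_force: [0.0, 0.9, 4.8]
opening: 0.0344
finger_force: 35.0
```

```bash
python3 -m inch '[[[0,0,0.01,0],[0,0,0.02,0],[0,0,0.02,0],[0.003,0.021,0,0],[0.005,0.034,0,0],[0.005,0.034,0,0],[0.005,0.034,0,0],[0.005,0.034,0,0],[0.005,0.034,0,0],[0.003,0.02,0,0],[0.001,0.01,0,0],[0,0,0,0],[0,0,-0.02,0],[0,0,-0.015,0],[0,0,-0.008,0],[0,0,-0.004,0],[0,0,-0.002,0],[0,0,0,0],[0,0,0,0]]]'; python3 -c "
from h import *
snap('wrist','w5.png')"
```

```text
time: 18.7
tool_pos: [0.5332, -0.1256, 0.3254]
eef_rot: [3.141, -0.001, 0.002]
contact_force: [-0.2, -0.2, -1.7]
opening: 0.0342
finger_force: 35.1
```

View pics/w5.png

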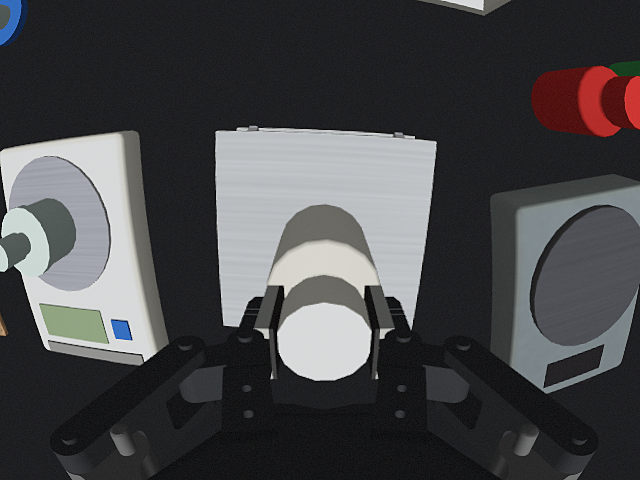

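The bottle hangs upright over the middle of the jack plate, the weighing bottle stands on the pan and the stirrer is empty. I lower it about 6.5 mm.

```bash
python3 -m inch '[[[0,0,-0.002,0],[0,0,-0.002,0],[0,0,-0.0015,0],[0,0,-0.001,0],[0,0,0,0],[0,0,0,0]]]'
```

```text
time: 19.35
tool_pos: [0.5331, -0.1253, 0.3191]
eef_rot: [-3.142, 0.0, -0.001]
contact_force: [-1.2, 1.1, 5.3]
opening: 0.0343
finger_force: 35.6
```

```bash
python3 -m inch '[[[0,0,0,0],[0,0,0,0],[0,0,0,0],[0,0,0,0]]]' 0.75;  python3 -m inch '[[[0,0,0.02,0],[0,0,0.03,0],[0,0,0.05,0],[0,0,0.02,0],[0,0,0,0],[-0.0074,0.0404,0,0],[-0.0074,0.0404,0,0],[-0.0074,0.0404,0,0],[-0.0074,0.0404,0,0],[-0.0074,0.0404,0,0],[-0.0074,0.0404,0,0],[-0.0074,0.0404,0,0],[-0.0074,0.0404,0,0],[-0.0074,0.0404,0,0],[-0.0074,0.0404,0,0],[-0.0074,0.0404,0,0],[-0.0074,0.0404,0,0],[0,0,0,0],[0,0,0,0]]]' 1; python3 - <<'E'
from h import *
o,c=snap('wrist','w6.png');D=load('w6.png');h=cv2.cvtColor(c['frame'],cv2.COLOR_RGB2HSV)
m=np.zeros(h.shape[:2],np.uint8);w=np.s_[190:285,290:370];m[w]=cv2.inRange(h[w],(0,0,0),(180,255,60))
q=max(cv2.findContours(m,0,1)[0],key=cv2.contourArea);print(cv2.boundingRect(q),cv2.minAreaRect(np.array([wplane(D,u,v,.124)[:2] for u,v in q[:,0]],np.float32)))
E
```

```text
time: 19.75
tool_pos: [0.5327, -0.1254, 0.3178]
eef_rot: [-3.142, 0.0, 0.001]
contact_force: [-0.8, -0.2, 0.2]
opening: 0.0638
finger_force: 0.0
time: 21.65
tool_pos: [0.4433, 0.3599, 0.436]
eef_rot: [3.139, 0.003, -0.004]
contact_force: [-0.1, -0.3, 0.5]
opening: 0.0852
finger_force: 0.0
(290, 246, 80, 39) ((0.4025239646434784, 0.35267865657806396), (0.06635024398565292, 0.034051839262247086), 89.9853515625)
```

View pics/w6.png

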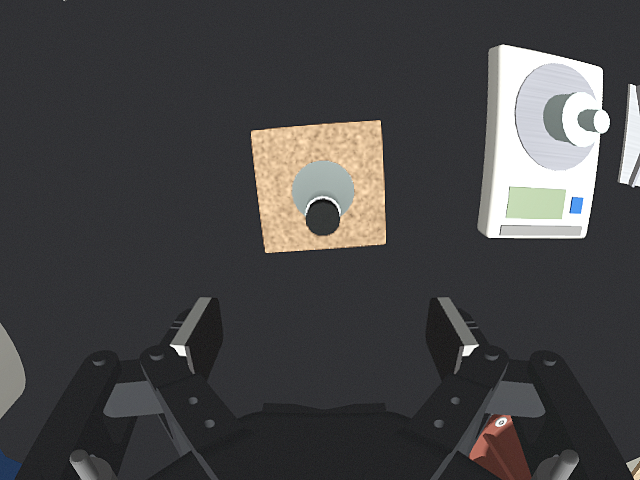

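The flask stands centred on the mat, with its stopper at (323,217). I go down and grip it.

```bash
python3 -c "
from h import *
print(wplane(load('w6.png'),323,217,.124))"; python3 -m inch '[[[0.001,-0.001,-0.03,0],[0,0,-0.04,0],[0,0,-0.04,0],[0,0,-0.03,0],[0,0,-0.025,0],[0,0,-0.015,0],[0,0,-0.007,0],[0,0,0,0],[0,0,0,0]]]' 1; python3 -m inch '[[[0,0,0,0],[0,0,0,0],[0,0,0,0],[0,0,0,0],[0,0,0,0],[0,0,0,0],[0,0,0,0],[0,0,0,0],[0,0,0,0]]]' 0 35
```

```text
[0.44369714 0.35828189 0.124     ]
time: 22.6
tool_pos: [0.4458, 0.3586, 0.2525]
eef_rot: [-3.14, 0.001, -0.003]
contact_force: [-0.3, -0.0, 0.1]
opening: 0.0853
finger_force: 0.0
time: 23.5
tool_pos: [0.4453, 0.3587, 0.2517]
eef_rot: [-3.141, 0.0, -0.001]
contact_force: [-1.4, 0.5, 4.7]
opening: 0.0285
finger_force: 35.1
```

```bash
python3 -m inch '[[[0,0,0.01,0],[0,0,0.03,0],[0,0,0.04,0],[0,0,0.04,0],[0,0,0.04,0],[0,0,0.03,0],[0,0,0.02,0],[0,0,0,0],[0,0,0,0]]]' && python3 -m inch '[[[0.001,-0.01,0,0],[0.002,-0.025,0,0],[0.003,-0.04,0,0],[0.003,-0.04,0,0],[0.003,-0.04,0,0],[0.003,-0.04,0,0],[0.003,-0.04,0,0],[0.003,-0.04,0,0],[0.003,-0.04,0,0],[0.003,-0.04,0,0],[0.003,-0.04,0,0],[0.003,-0.04,0,0],[0.003,-0.04,0,0],[0.003,-0.04,0,0],[0.003,-0.04,0,0],[0.003,-0.04,0,0],[0.003,-0.04,0,0],[0.003,-0.04,0,0],[0.003,-0.025,0,0],[0,-0.011,0,0]]]'; python3 -m inch '[[[0,0,0,0],[0,0,0,0],[0,0,0,0]]]'
```

```text
time: 24.4
tool_pos: [0.4447, 0.3581, 0.4602]
eef_rot: [3.141, -0.001, -0.002]
contact_force: [-0.0, -0.6, -2.1]
opening: 0.0286
finger_force: 34.8
time: 26.4
tool_pos: [0.4979, -0.355, 0.4582]
eef_rot: [-3.139, 0.005, 0.006]
contact_force: [-0.1, 0.2, -1.8]
opening: 0.0279
finger_force: 35.0
time: 26.7
tool_pos: [0.499, -0.3511, 0.4608]
eef_rot: [-3.14, -0.002, 0.001]
contact_force: [1.0, 0.4, -2.2]
opening: 0.0282
finger_force: 35.0
```

```bash
python3 -m inch '[[[0,-0.001,-0.02,0],[0,0,-0.03,0],[0,0,-0.03,0],[0,0,-0.025,0],[0,0,-0.02,0],[0,0,-0.01,0],[0,0,-0.004,0],[0,0,0,0],[0,0,0,0],[0,0,0,0]]]'; python3 -c "
from h import *
snap('wrist','w7.png')"
```

```text
time: 27.7
tool_pos: [0.4995, -0.3539, 0.3239]
eef_rot: [3.14, -0.0, 0.003]
contact_force: [-0.9, 0.1, -0.5]
opening: 0.0281
finger_force: 35.0
```

View pics/w7.png

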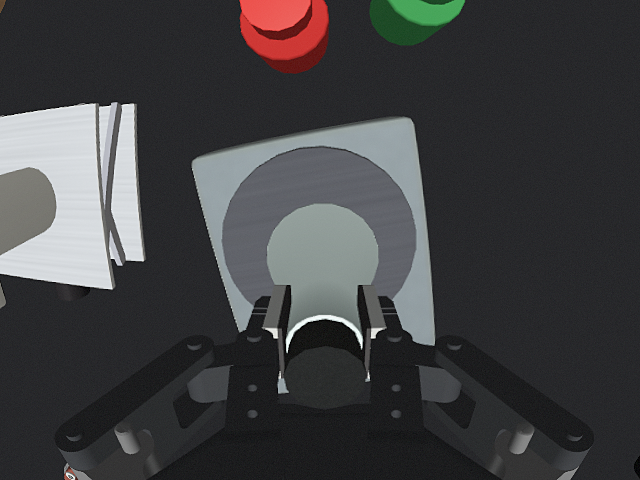

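The flask is upright above the stirrer plate, foot centre near (322,255), with about 10 mm to go.

```bash
python3 -m inch '[[[0,0.0015,-0.003,0],[0,0,-0.002,0],[0,0,-0.002,0],[0,0,-0.001,0],[0,0,0,0],[0,0,0,0]]]'
```

```text
time: 28.35
tool_pos: [0.499, -0.3521, 0.3141]
eef_rot: [-3.142, 0.0, 0.0]
contact_force: [-0.4, -0.6, -1.1]
opening: 0.0282
finger_force: 35.1
```

```bash
python3 -m inch '[[[0,0,-0.001,0],[0,0,-0.001,0],[0,0,0,0],[0,0,0,0]]]'
```

```text
time: 28.75
tool_pos: [0.4993, -0.3521, 0.3137]
eef_rot: [3.141, -0.0, 0.001]
contact_force: [-2.0, 1.5, 5.4]
opening: 0.0284
finger_force: 35.6
```

Contact. I let go, rise and check.

```bash
python3 -m inch '[[[0,0,0,0],[0,0,0,0],[0,0,0,0],[0,0,0,0]]]' 0.75;  python3 -m inch '[[[0,0,0.02,0],[0,0,0.03,0],[0,0,0.05,0],[0,0,0.03,0],[0,0,0,0],[-0.02,-0.03,0,0],[-0.02,-0.03,0,0],[-0.02,-0.03,0,0],[-0.02,-0.03,0,0],[0,0,0,0],[0,0,0,0]]]' 1; python3 -c "
from h import *
snap('side','s3.png');c=load('s3.png')['c']['frame'];cv2.imwrite('pics/s3c.png',cv2.resize(c[130:380,270:500,::-1],(552,600)))"
```

```text
time: 29.15
tool_pos: [0.499, -0.352, 0.3119]
eef_rot: [-3.141, 0.0, 0.0]
contact_force: [-0.7, 0.0, -0.5]
opening: 0.0643
finger_force: 0.0
time: 30.25
tool_pos: [0.4184, -0.4724, 0.4406]
eef_rot: [-3.139, 0.003, 0.001]
contact_force: [-0.1, 0.8, 0.8]
opening: 0.0853
finger_force: 0.0
```

View pics/s3c.png

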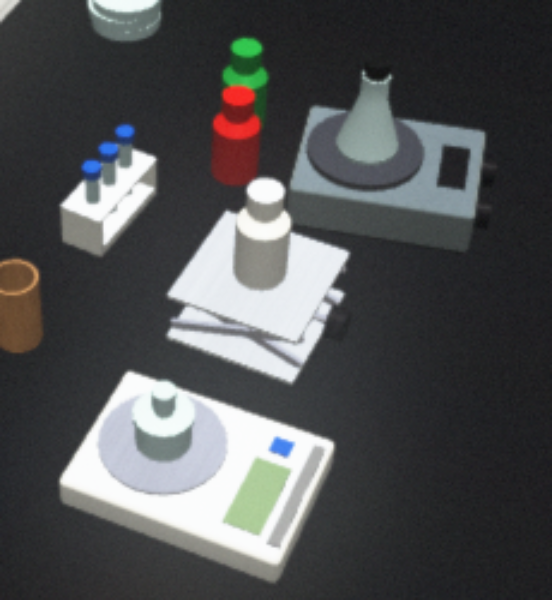

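The flask stands on the stirrer (about 368,148 in the crop), the bottle on the jack (262,275) and the weighing bottle on the pan (163,447). All are upright and centred.

```bash
python3 -c "
from plant import manip
print(manip.hand_in())"
```

```text
the job is handed in; nothing more can be done
None
```

The job is handed in with no verdict shown: the last side view has the flask on the stirrer, the weighing bottle on the balance pan and the capped bottle on the lab jack, each upright and centred, and the arm never went near the bystanders.

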